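Clamp the shaving mirror on the soap ledge with the ratchet knob

TASK

Stand the shaving mirror's foot in the open ledge clamp, glass facing the clamp's open side, slid gently right back against the back stop, and let go of it. Then turn the ratchet knob clockwise to close the jaw on the foot until the knob slips and clicks, and stop there: one click is right, a second does no harm, never a third. Leave everything else on the ledge where it is.

Things in the scene. Friction and masses are not known exactly. Their poses are not given: they have to be found in the camera images.
- mirror: Loose shaving mirror, 0.2 to 0.33 kg, grey plastic, mirror glass on one face. Block foot 40 (x) x 36 (y) x 26 (z) mm; on it a round head, diameter 70, 14 thick (x), centre 61 and top 96 above the foot's underside. Origin: centre of the foot's underside, z up, the glass looks along -x. Pinch the head from above across its 14 mm.
- glass (a point): Centre of the mirror glass, 61 mm above the foot's underside, 7 mm to -x of the mirror's middle; axes as the mirror's.
- clamp: Steel clamp fixed on the ledge, place and yaw vary. Origin: on the board where the centre of the mirror's foot belongs, axes parallel to the mirror's (glass to the open side, -x). Fixed jaw: inner face y = -18 mm. Jaws 22 mm high; open to -x and up; the foot rests on the board. Grey gear housing 56 x 60 x 42 high, centred at y = +125 mm, carries the knob.
- stop_face (a point): Middle of the back stop's face towards -x, at mid height (11 mm above the board; clamp x = +20 mm, y = +2). The stop is 68 mm long (y) and 22 high; the foot must touch it with its +x face. Axes as the clamp's.
- jaw: Moving jaw, steel block 38 (x) x 12 (y) x 21 mm high. Origin: on the board below its gripping face, which starts at clamp y = 30 to 36 mm and moves 9 mm to -y per radian of clockwise spindle turn: 1.3 to 2 rad closes it on the 36 mm foot, which it pushes over to the fixed jaw. Friction keeps it where it is left.
- knob_grip (a point): Centre of the black ratchet knob's wing, 71 mm above the board on the vertical knob axis (clamp x = 0, y = +125 mm). Wing 38 long (x) x 11 thick (y), 57 to 83 mm above the board. Clockwise from above closes the jaw. The spindle turns with it (about 0.2 N m) until the jaw is tight; then the knob slips on the spindle. It stays where it is let go.
- spindle_mark (a point): Top of the steel spindle disc (diameter 48, 47 mm above the board) under the knob, same axis; x to the dark rim mark. Angle between its x and knob_grip's x = ratchet slip, 0 at the start. In slip the torque peaks (about 0.37 N m) near 0.1 rad and falls to almost none near 0.3 rad; a click is done each 0.42 rad.
- soap_dish: Ridged blue plastic soap dish, 85 x 125 x 22 mm, bystander, origin under its centre.
- soap: White soap bar 55 x 85 x 24 mm lying in the dish, bystander, origin under its centre.
- comb: Black plastic comb 28 x 150 x 5 mm lying flat, long along its y, bystander, origin under its centre.
- compact: Closed round mirror compact, diameter 70, 18 high, bystander, origin under its centre.
- tumbler: White tumbler, diameter 70, 95 high, bystander, origin under its centre.
- nail_brush: Wooden nail brush 40 x 90 x 31 mm, bystander, origin under its centre.

How it is judged:
By the outcome, as a careful person would: the job done as asked, in the order asked, and still so for the second after the job is handed in, with the robot touching nothing.
It also fails if it takes over 67 s, if anything falls off the work surface, if the arm or the gripper's body presses on something with over 40 N, if the wrist force passes 120 N, or if a joint passes its speed limit or range.

ROBOT

A 6-joint arm with a two-finger parallel gripper is mounted at the origin on the work surface. World frame = base frame: x ahead of the robot, y to its left, z up, the work surface at z = 0. Lengths are in m, angles in rad, forces in N, time in s.
With the tool pointing down it reaches from about 0.35 to 0.725 m from the base axis. Payload 6 kg.
Tool frame: the origin (TCP) lies on the centre line of the jaws, within the pads' length; the fingertips stand 22 mm ahead of it and the grasp point (between the pads) lies 3 mm ahead of it; z points along the fingers, y is the line along which they close (so a half turn about z gives the same grasp; the last joint's range is limited). The gripper opens to 85 mm and grips with 20 to 120 N. Pads are 22 mm wide; open, the fingers measure 114 mm over their backs; the gripper's body (76 mm by 85 mm) begins 54 mm behind the grasp point. The pads swing forward as they close: fully open they stand 13 mm farther back than shut.
Start: joints at [-0.873, 0.04, 0.085, 0, -1.615, -0.334], TCP at [0.214, -0.561, 0.253] pointing down, gripper open.
Joint ranges: [-2.56, 2.56], [-1.29, 2.01], [-1.08, 1.49], [-3.29, 1.98], [-2.81, -0.18], [-2.99, 2.99]. Speed limits (rad/s): [2.57, 2.57, 3.01, 3.14, 3.14, 3.14].

INTERFACE

Orientations are given as a 3x3 rotation matrix whose columns are the frame's x, y, z axes.
In Python, from cell import ctrl gives the robot as it stands.
- The arm moves only by the shell command python3 -m pendant 'ROWS' [FORCE]. ROWS is a JSON object whose one key "increments" holds a list of rows, each a list of 3 entries, a list of its own where there are three numbers: the shift along the tool's x, y, z in units of 25 mm (1.0 is 25 mm), then the turn, a rotation vector about the tool's x, y, z in units of 6 degrees (1.0 is 6 degrees), then the finger opening in mm, from 0 to 85.4. A call has 1 to 5 rows; each row shifts and turns the commanded pose from where the row before left it, along the tool's axes as they then stand; what a row does not reach is not made up. A row lasts 1/12 s, in which the tool goes at most 41.7 mm and 7.16 degrees, less where a joint would pass 70% of its speed; a pose out of reach is approached as far as the arm can. A call is refused whole if a number of a shift passes 1 or a number of a turn 1, either way. A call with a gripper value outside its range is refused whole. The fingers move at their own pace and stop on an object; FORCE is the grip in N (left out, the last holds). Time passes only in rows, so rows that do not move let the fingers close. It gives the time, the measured TCP pose, the force, the opening and the grip force at its end, in the units of the state.
- ctrl.read_state(): the state, without advancing time (a new reading comes with each control period).
- ctrl.snapshot(name): name is "scene" or "top"; returns (picture, depth): 400x640x3 uint8, red, green, blue; 400x640 float32, m along the optical axis (not along the pixel's ray), 0 where there is no reading.
- ctrl.camera_params(name): a dict with "fx", "fy", "cx", "cy" (pixels), "world_from_camera" (4x4, takes a point from camera to world coordinates). Camera axes: x right, y up, looking along -z (the intrinsics and any distortion apply to the point x, -y, -z); pixel columns grow to the right and rows downward; lengths in m; the calibration is good to about 2 mm. A picture is of the moment at which its call begins. camera_params takes no time and is no camera call.
- ctrl.sign_off(): hands the job in; it is judged then, once.
The state is a dict: "time_s": time; "joint_pos": joint angles; "dq": joint speeds; "joint_torque": joint torques, N m; "tcp_pos": TCP position; "tcp_rot": TCP orientation; "ft_force": force on the tool from outside, world axes, zero at the start; "moment": the same for the moment, N m; "finger_gap": finger opening in m; "gripper_force": force on a finger pad.
Only numpy, scipy, OpenCV 4.12 (cv2) and the standard library are available. Lean on these libraries where they do the work, as an engineer would, in place of code of your own. Each camera call takes 0.05 s, during which the arm holds its last target. There are 200 camera calls.

## Working session

There is one attempt and no reset: what is moved stays moved. The work goes in short steps, Python scripts to look and compute and a shell command to move; the robot and the scene stay as the last step left them, time stands still between calls to the robot, and variables do not carry over. Pictures are saved under pics/ and viewed, at most 10 in all, crops included, and the job is handed in when it is done.

```bash
ls; mkdir -p pics; cat > h.py <<'E'
import numpy as np, cv2
from cell import ctrl
def snap(n,f=None):
    p,d=ctrl.snapshot(n)
    if f: cv2.imwrite('pics/'+f,cv2.cvtColor(p,cv2.COLOR_RGB2BGR))
    return p,d
def world(n,d):
    c=ctrl.camera_params(n);h,w=d.shape
    u,v=np.meshgrid(np.arange(w),np.arange(h))
    P=np.stack([(u-c['cx'])/c['fx']*d,-(v-c['cy'])/c['fy']*d,-d],-1)
    T=np.array(c['world_from_camera']); W=P@T[:3,:3].T+T[:3,3]
    W[d==0]=np.nan
    return W
E
python3 - <<'E'
from h import *
for n in('scene','top'):
    p,d=snap(n,n+'0.png'); c=ctrl.camera_params(n); print(n,c,(d>0).mean()); np.savez('/tmp/'+n,p=p,W=world(n,d))
print(ctrl.read_state())
E
```

```text
pics
scene {'fx': 437.2163288207195, 'fy': 437.2163288207195, 'cx': 321.63821995909944, 'cy': 205.18303876397127, 'world_from_camera': array([[-0.24219514, -0.57989303,  0.77785962,  1.50051872],
       [ 0.97001894, -0.12810095,  0.20652701,  0.3180766 ],
       [-0.02011902,  0.8045584 ,  0.59353265,  0.75749222],
       [ 0.        ,  0.        ,  0.        ,  1.        ]])} 0.99605859375
top {'fx': 467.63923905886185, 'fy': 467.63923905886185, 'cx': 314.6158754707862, 'cy': 198.24378688645015, 'world_from_camera': array([[-2.78908925e-02,  9.95811017e-01, -8.70776431e-02,
         4.84676448e-01],
       [-9.99610799e-01, -2.77334112e-02,  3.01800751e-03,
         6.87350342e-02],
       [ 5.90405052e-04,  8.71279274e-02,  9.96196956e-01,
         1.28324601e+00],
       [ 0.00000000e+00,  0.00000000e+00,  0.00000000e+00,
         1.00000000e+00]])} 0.995953125
{'time_s': 0.1, 'joint_pos': array([-8.73319505e-01,  4.07975335e-02,  8.38712783e-02, -3.96650169e-04,
       -1.61552623e+00, -3.33768588e-01]), 'dq': array([-0.00026121, -0.00170415,  0.00249873,  0.00316282, -0.000895  ,
       -0.00174812]), 'joint_torque': array([-6.33088028e-03, -3.69345474e+01,  3.48282838e+01,  6.95180744e+00,
       -4.50866675e-03,  1.24454576e-05]), 'tcp_pos': array([ 0.21344874, -0.56045505,  0.25233336]), 'tcp_rot': array([[-9.34577820e-01, -3.55757953e-01, -7.60016903e-04],
       [-3.55758725e-01,  9.34576593e-01,  1.52390095e-03],
       [ 1.68154124e-04,  1.69458668e-03, -9.99998550e-01]]), 'ft_force': array([ 0.09151198, -0.8376299 , -0.0717126 ]), 'moment': array([-0.0202482 ,  0.01942813, -0.02049936]), 'gripper_force': 0.0, 'finger_gap': 0.08514175717105547}
```

View pics/scene0.png

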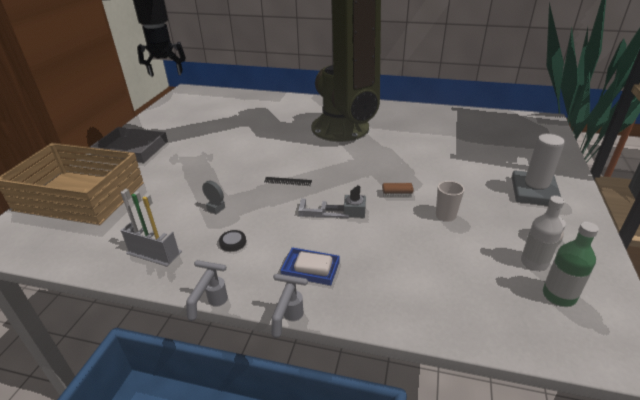

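View pics/top0.png

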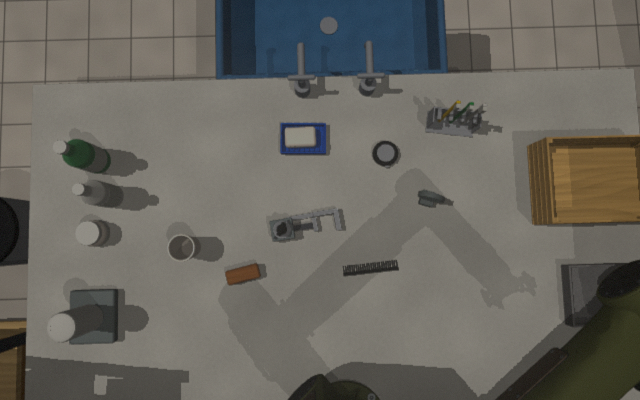

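```bash
python3 - <<'E'
from h import *
t=np.load('/tmp/top.npz');s=np.load('/tmp/scene.npz')
def crop(a,x0,y0,w,h,k): return cv2.resize(a['p'][y0:y0+h,x0:x0+w,::-1],None,fx=k,fy=k,interpolation=cv2.INTER_CUBIC)
A=crop(t,260,195,100,50,5);B=crop(t,400,175,60,50,5)
C=crop(s,285,175,100,50,5);D=crop(s,185,170,60,50,5)
cv2.imwrite('pics/crop.png',np.vstack([np.hstack([A,B]),np.hstack([C,D])]))
T=t['W'];S=s['W']
for nm,W,r in(('t mirror',T,(405,180,455,215)),('t clamp',T,(262,200,350,245)),('s mirror',S,(190,170,235,215)),('s clamp',S,(290,180,372,220))):
    x0,y0,x1,y1=r;w=W[y0:y1,x0:x1].reshape(-1,3)
    print(nm,'board z',np.nanmedian(w[:,2]))
    for lo,hi in((.012,.03),(.03,.046),(.046,.056),(.056,.1),(.06,.1),(.09,.12)):
        m=(w[:,2]>lo)&(w[:,2]<hi)
        if m.sum()>3:
            q=w[m];print(lo,hi,m.sum(),q.mean(0).round(4),q.min(0).round(3),q.max(0).round(3),cv2.minAreaRect((q[:,:2]*1000).astype(np.float32)))
E
```

```text
t mirror board z 0.0007810199811348895
0.012 0.03 85 [ 0.5785 -0.235   0.024 ] [ 0.565 -0.256  0.014] [ 0.61  -0.218  0.03 ] ((587.0050659179688, -239.42857360839844), (36.05289840698242, 40.5003547668457), 72.59751892089844)
0.03 0.046 19 [ 0.5783 -0.2362  0.0382] [ 0.567 -0.26   0.03 ] [ 0.589 -0.213  0.045] ((575.6317138671875, -234.44749450683594), (49.1305046081543, 11.988218307495117), 72.20672607421875)
0.046 0.056 11 [ 0.5821 -0.232   0.0513] [ 0.576 -0.25   0.047] [ 0.588 -0.213  0.055] ((582.217041015625, -231.60110473632812), (38.542144775390625, 0.9144887924194336), 72.86575317382812)
0.056 0.1 195 [ 0.5865 -0.2353  0.0842] [ 0.571 -0.272  0.056] [ 0.602 -0.206  0.098] ((586.6465454101562, -239.11001586914062), (68.87568664550781, 14.7866849899292), 72.34540557861328)
0.06 0.1 191 [ 0.5866 -0.2351  0.0847] [ 0.571 -0.272  0.06 ] [ 0.602 -0.206  0.098] ((586.6465454101562, -239.11001586914062), (68.87568664550781, 14.7866849899292), 72.34540557861328)
0.09 0.12 81 [ 0.5869 -0.239   0.094 ] [ 0.575 -0.258  0.09 ] [ 0.6   -0.218  0.098] ((586.8701782226562, -238.636337280273
[... 2389 characters left out ...]
46 228 [0.5306 0.1551 0.0399] [0.487 0.121 0.03 ] [0.551 0.184 0.046] ((520.7883911132812, 153.29629516601562), (58.1347541809082, 59.47941207885742), 10.309637069702148)
0.046 0.056 43 [0.5259 0.154  0.0502] [0.505 0.133 0.046] [0.545 0.175 0.056] ((523.082763671875, 154.68124389648438), (42.8343505859375, 39.260189056396484), 9.6929931640625)
0.056 0.1 101 [0.5234 0.1537 0.0709] [0.504 0.142 0.056] [0.539 0.165 0.084] ((521.4913940429688, 155.3820037841797), (16.156991958618164, 36.49443817138672), 66.50743103027344)
0.06 0.1 85 [0.5238 0.1528 0.0734] [0.504 0.142 0.06 ] [0.539 0.163 0.084] ((520.7650146484375, 153.71083068847656), (12.51257038116455, 36.49443817138672), 66.50743103027344)
```

View pics/crop.png

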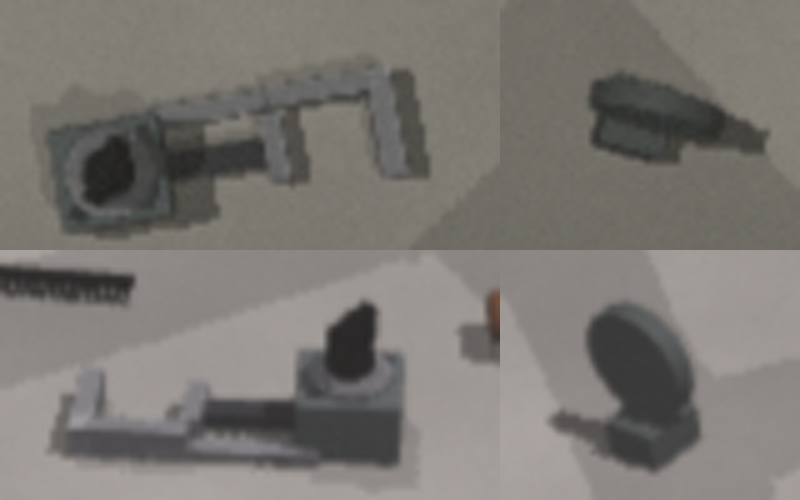

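```bash
cat >> h.py <<'E'
def ray(n,uv):
    c=ctrl.camera_params(n);T=np.array(c['world_from_camera'])
    r=T[:3,:3]@np.array([(uv[0]-c['cx'])/c['fx'],-(uv[1]-c['cy'])/c['fy'],-1]);return T[:3,3],r/np.linalg.norm(r)
def tri(a,b):
    p,r=ray('top',a);q,s=ray('scene',b)
    A=np.stack([r,-s],1);k=np.linalg.lstsq(A,q-p,rcond=None)[0]
    x,y=p+k[0]*r,q+k[1]*s;return (x+y)/2,np.linalg.norm(x-y)
def atz(n,uv,z):
    p,r=ray(n,uv);return p+r*(z-p[2])/r[2]
E
python3 - <<'E'
from h import *
np.set_printoptions(precision=4,suppress=True)
for nm,a,b,z in(('housing',(282,229.9),(355.2,199.3),.042),('mirtop',(431,194),(210,181),.096),('knobtop',(282,229),(358,187),.083)):
    print(nm,tri(a,b),atz('top',a,z),atz('scene',b,z))
t=np.load('/tmp/top.npz');s=np.load('/tmp/scene.npz')
# compact: dark disc, soap, dish centroid both views
for nm,f in(('dish',lambda p:(p[...,2]>p[...,0]*1.8)&(p[...,2]>60)),('brush',lambda p:(p[...,0]>p[...,2]*1.8)&(p[...,0]>60))):
  for n,a,roi in(('top',t,(120,160,270,335) if nm=='dish' else (255,290,220,265)),('scene',s,(240,285,275,345) if nm=='dish' else (175,200,375,420))):
    m=f(a['p'].astype(int)[roi[0]:roi[1],roi[2]:roi[3]]); w=a['W'][roi[0]:roi[1],roi[2]:roi[3]][m]
    w=w[w[:,2]>.015] if nm=='dish' else w[w[:,2]>.026]
    print(nm,n,len(w),np.median(w,0),cv2.minAreaRect((w[:,:2]*1000).astype(np.float32)))
E
```

```text
housing (array([0.5115, 0.1537, 0.0391]), np.float64(0.00031903173912309454)) [0.5114 0.1537 0.042 ] [0.5156 0.1542 0.042 ]
mirtop (array([ 0.5928, -0.2362,  0.0976]), np.float64(0.009729216563371012)) [ 0.5911 -0.2319  0.096 ] [ 0.5907 -0.243   0.096 ]
knobtop (array([0.512 , 0.1556, 0.0811]), np.float64(0.009427111866368066)) [0.5129 0.1508 0.083 ] [0.5134 0.1606 0.083 ]
dish top 226 [0.7762 0.0773 0.0218] ((761.6270751953125, 92.20198059082031), (121.11052703857422, 86.19656372070312), 88.47486114501953)
dish scene 240 [0.7952 0.0861 0.0197] ((767.3590698242188, 91.4336166381836), (124.09828186035156, 86.4361572265625), 87.92478942871094)
brush top 432 [0.3985 0.2625 0.0316] ((398.4897155761719, 262.3251953125), (36.306182861328125, 86.08960723876953), 12.454268455505371)
brush scene 150 [0.405  0.2614 0.0285] ((405.75946044921875, 261.1716613769531), (32.0649299621582, 79.80806732177734), 11.74346923828125)
```

```bash
cat >> h.py <<'E'
def togo(pos,yang,half=True):
    "units to go: shift in present tool axes /25mm, turn about tool z /6deg, tilt error deg"
    s=ctrl.read_state();R=s['tcp_rot'];d=R.T@(np.array(pos)-s['tcp_pos'])/.025
    a=np.degrees(np.arctan2(R[1,1],R[0,1]));e=(yang-a+180)%360-180
    print('t',round(s['time_s'],2),'pos',s['tcp_pos'].round(4),'yang %.1f'%a,'shift',d.round(2),'turnz %.2f'%(-e/6),'tilt',np.degrees(R[:2,2]).round(2),'q6 %.2f'%s['joint_pos'][5],'F',s['ft_force'].round(1),'M',s['moment'].round(2),'gap %.4f'%s['finger_gap'],'gf %.0f'%s['gripper_force'])
E
P='{"increments":[[[-1,0.36,0],[0,0,0],85],[[-1,0.36,0],[0,0,0],85],[[-1,0.36,0],[0,0,0],85],[[-1,0.36,0],[0,0,0],85],[[-1,0.36,0],[0,0,0],85]]}'
true
python3 -m pendant '{"increments":[[[-1,0.36,0],[0,0,0],50],[[-1,0.36,0],[0,0,0],50],[[-1,0.36,0],[0,0,0],50],[[-1,0.36,0],[0,0,0],50],[[-1,0.36,0],[0,0,0],50]]}'
python3 -m pendant '{"increments":[[[-1,0.36,0],[0,0,0],50],[[-1,0.36,0],[0,0,0],50],[[-1,0.36,0],[0,0,0],50],[[-1,0.36,0],[0,0,0],50],[[-1,0.36,0],[0,0,0],50]]}'
python3 -m pendant '{"increments":[[[-1,0.36,0],[0,0,0],50],[[-1,0.36,0],[0,0,0],50],[[-1,0.36,0],[0,0,0],50],[[-1,0.36,0],[0,0,0],50],[[-1,0.36,0],[0,0,0],50]]}'
python3 -m pendant '{"increments":[[[-1,0.36,0],[0,0,0],50],[[-1,0.36,0],[0,0,0],50],[[-1,0.36,0],[0,0,0],50],[[-0.6,0.2,0],[0,0,-1],50],[[0,0,0],[0,0,-1],50]]}'
python3 -m pendant '{"increments":[[[0,0,0],[0,0,-1],50],[[0,0,0],[0,0,-1],50],[[0,0,0],[0,0,-1],50],[[0,0,0],[0,0,-1],50],[[0,0,0],[0,0,-1],50]]}'
python3 -m pendant '{"increments":[[[0,0,0],[0,0,-1],50],[[0,0,0],[0,0,-0.58],50],[[0,0,0],[0,0,0],50]]}'
python3 -c "
from h import *
togo((.59,-.239,.25),162.3)"
```

```text
time_s: 0.52
tcp_pos: [0.315, -0.4731, 0.2528]
tcp_rot: [[-0.935, -0.356, -0.0], [-0.356, 0.935, 0.001], [0.0, 0.001, -1.0]]
ft_force: [0.3, -0.5, 0.4]
finger_gap: 0.0498
gripper_force: 0.0
time_s: 0.93
tcp_pos: [0.4159, -0.3865, 0.2528]
tcp_rot: [[-0.935, -0.356, -0.001], [-0.356, 0.935, 0.001], [0.0, 0.001, -1.0]]
ft_force: [0.6, 0.9, 0.7]
finger_gap: 0.0497
gripper_force: 0.0
time_s: 1.35
tcp_pos: [0.5167, -0.2999, 0.2528]
tcp_rot: [[-0.934, -0.356, -0.001], [-0.356, 0.934, 0.001], [0.0, 0.001, -1.0]]
ft_force: [-0.2, -0.1, 0.3]
finger_gap: 0.0499
gripper_force: 0.0
time_s: 1.77
tcp_pos: [0.5904, -0.2367, 0.2514]
tcp_rot: [[-0.836, -0.549, -0.002], [-0.549, 0.836, 0.001], [0.001, 0.002, -1.0]]
ft_force: [-0.4, -0.2, -0.1]
finger_gap: 0.05
gripper_force: 0.0
time_s: 2.18
tcp_pos: [0.5886, -0.239, 0.2526]
tcp_rot: [[-0.452, -0.892, -0.001], [-0.892, 0.452, 0.0], [0.0, 0.001, -1.0]]
ft_force: [1.3, -0.5, 0.1]
finger_gap: 0.0499
gripper_force: 0.0
time_s: 2.43
tcp_pos: [0.5885, -0.2391, 0.2526]
tcp_rot: [[-0.302, -0.953, -0.001], [-0.953, 0.302, 0.0], [-0.0, 0.001, -1.0]]
ft_force: [0.6, 0.1, 1.0]
finger_gap: 0.0504
gripper_force: 0.0
t 2.43 pos [ 0.5885 -0.2391  0.2526] yang 162.4 shift [-0.02 -0.06  0.11] turnz 0.02 tilt [-0.06  0.03] q6 -0.23 F [0.6 0.1 1. ] M [-0.01 -0.01  0.01] gap 0.0504 gf 0
```

```bash

python3 -m pendant '{"increments":[[[0,-0.06,1],[0,0,0],50],[[0,0,1],[0,0,0],50],[[0,0,1],[0,0,0],50],[[0,0,1],[0,0,0],50],[[0,0,1],[0,0,0],50]]}'
python3 -m pendant '{"increments":[[[0,0,1],[0,0,0],50],[[0,0,1],[0,0,0],50],[[0,0,0.1],[0,0,0],50],[[0,0,0],[0,0,0],50]]}'
python3 - <<'E'
from h import *
togo((.59,-.239,.075),162.3)
p,d=snap('scene');q,e=snap('top')
k=lambda a,x,y,w,h:cv2.resize(a[y:y+h,x:x+w,::-1],None,fx=4,fy=4,interpolation=cv2.INTER_CUBIC)
cv2.imwrite('pics/a.png',np.hstack([k(p,165,130,100,100),k(q,385,155,100,100)]))
print(ctrl.read_state()['joint_pos'])
E
```

```text
time_s: 2.85
tcp_pos: [0.5898, -0.2395, 0.1267]
tcp_rot: [[-0.306, -0.952, -0.001], [-0.952, 0.306, 0.0], [-0.0, 0.001, -1.0]]
ft_force: [0.7, -0.3, -0.3]
finger_gap: 0.0495
gripper_force: 0.0
time_s: 3.18
tcp_pos: [0.5889, -0.2395, 0.0739]
tcp_rot: [[-0.305, -0.952, -0.004], [-0.952, 0.305, 0.001], [0.001, 0.004, -1.0]]
ft_force: [1.0, -1.1, 0.7]
finger_gap: 0.0497
gripper_force: 0.0
t 3.18 pos [ 0.5889 -0.2395  0.0739] yang 162.2 shift [-0.03 -0.04 -0.04] turnz -0.01 tilt [-0.24  0.03] q6 -0.24 F [ 1.  -1.1  0.7] M [-0.02 -0.01 -0.03] gap 0.0497 gf 0
[-7.21325763e-02  1.85772654e-01 -7.96613382e-02  9.53929320e-04
 -1.30349690e+00 -2.37198017e-01]
```

View pics/a.png

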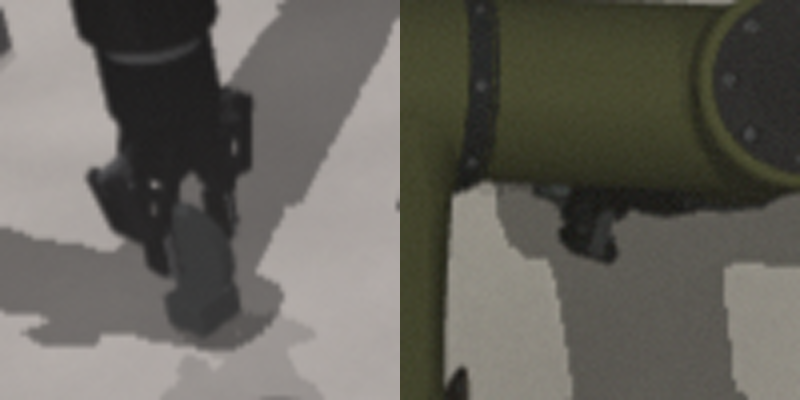

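```bash
python3 - <<'E'
from h import *
c=ctrl.camera_params('scene');T=np.array(c['world_from_camera'])
s=ctrl.read_state();R=s['tcp_rot'];t=s['tcp_pos']
def pr(P):
    q=T[:3,:3].T@(np.array(P)-T[:3,3]);u=np.array([c['cx']+c['fx']*q[0]/-q[2],c['cy']-c['fy']*q[1]/-q[2]]);return u.round(1),((u-[165,130])*4).round(0)
for y in(-.025,-.035,.025,.035):
  for x in(-.011,.011): print(x,y,pr(t+R@[x,y,.020]))
for h in(.026,.061,.096): print('head est',h,pr((.590,-.239,h)))
E
```

```text
-0.011 -0.025 (array([209.9, 198.1]), array([180., 272.]))
0.011 -0.025 (array([204.1, 195.8]), array([157., 263.]))
-0.011 -0.035 (array([207.4, 199.9]), array([170., 279.]))
0.011 -0.035 (array([201.6, 197.5]), array([146., 270.]))
-0.011 0.025 (array([222.2, 189.3]), array([229., 237.]))
0.011 0.025 (array([216.4, 187.1]), array([206., 229.]))
-0.011 0.035 (array([224.5, 187.6]), array([238., 230.]))
0.011 0.035 (array([218.8, 185.5]), array([215., 222.]))
head est 0.026 (array([215.5, 201.4]), array([202., 286.]))
head est 0.061 (array([213.5, 191.4]), array([194., 246.]))
head est 0.096 (array([211.4, 181. ]), array([186., 204.]))
```

```bash

python3 -m pendant '{"increments":[[[0,0,0],[0,0,0],30],[[0,0,0],[0,0,0],22],[[0,0,0],[0,0,0],18],[[0,0,0],[0,0,0],14],[[0,0,0],[0,0,0],8]]}' 40
python3 -m pendant '{"increments":[[[0,0,0],[0,0,0],8],[[0,0,0],[0,0,0],8],[[0,0,-0.2],[0,0,0],8],[[0,0,-1],[0,0,0],8],[[0,0,-1],[0,0,0],8]]}'
python3 -m pendant '{"increments":[[[0,0,-1],[0,0,0],8],[[0,0,-1],[0,0,0],8],[[0,0,-0.8],[0,0,0],8],[[0,0,0],[0,0,0],8]]}'
python3 - <<'E'
from h import *
togo((.59,-.239,.075),162.3)
p,d=snap('scene');q,e=snap('top')
k=lambda a,x,y,w,h:cv2.resize(a[y:y+h,x:x+w,::-1],None,fx=4,fy=4,interpolation=cv2.INTER_CUBIC)
cv2.imwrite('pics/b.png',np.hstack([k(p,165,80,100,120),k(q,385,155,100,120)]))
E
```

```text
time_s: 3.7
tcp_pos: [0.5904, -0.2397, 0.0767]
tcp_rot: [[-0.304, -0.953, 0.001], [-0.953, 0.304, -0.0], [-0.0, -0.001, -1.0]]
ft_force: [0.1, 1.8, 2.9]
finger_gap: 0.0134
gripper_force: 40.6
time_s: 4.12
tcp_pos: [0.5885, -0.2391, 0.1282]
tcp_rot: [[-0.304, -0.953, -0.006], [-0.953, 0.304, 0.002], [0.0, 0.006, -1.0]]
ft_force: [0.3, 0.3, -2.1]
finger_gap: 0.0135
gripper_force: 39.9
time_s: 4.45
tcp_pos: [0.5913, -0.2403, 0.2056]
tcp_rot: [[-0.304, -0.953, 0.006], [-0.953, 0.304, -0.002], [-0.0, -0.006, -1.0]]
ft_force: [0.8, -0.6, -1.0]
finger_gap: 0.0133
gripper_force: 40.0
t 4.45 pos [ 0.5913 -0.2403  0.2056] yang 162.3 shift [-0.03  0.1   5.22] turnz 0.00 tilt [ 0.35 -0.11] q6 -0.24 F [ 0.8 -0.6 -1. ] M [-0.07 -0.1   0.04] gap 0.0133 gf 40
```

View pics/b.png

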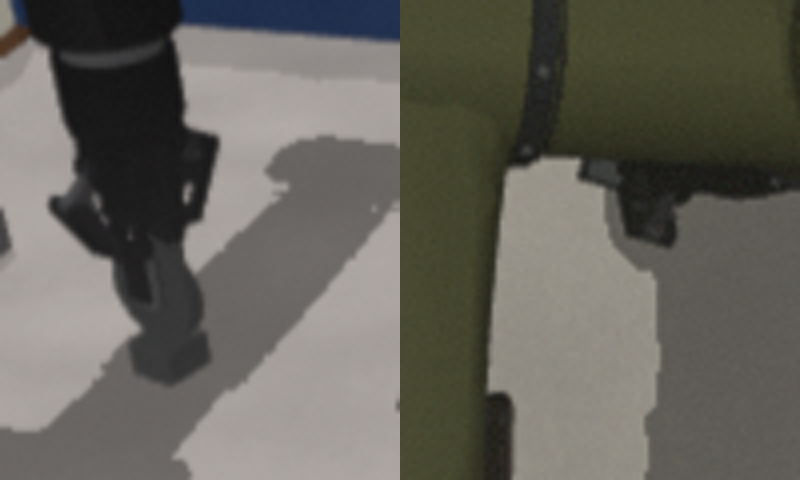

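```bash

python3 -m pendant '{"increments":[[[0,0,0],[0,0,1],8],[[0,0,0],[0,0,1],8],[[0,0,0],[0,0,1],8],[[0,0,0],[0,0,1],8],[[0,0,0],[0,0,1],8]]}'>/dev/null
python3 -m pendant '{"increments":[[[0,0,0],[0,0,1],8],[[0,0,0],[0,0,1],8],[[0,0,0],[0,0,1],8],[[0,0,0],[0,0,1],8],[[0,0,0],[0,0,1],8]]}'>/dev/null
python3 -m pendant '{"increments":[[[0,0,0],[0,0,1],8],[[0,0,0],[0,0,1],8],[[0,0,0],[0,0,1],8],[[0,0,0],[0,0,1],8],[[0,0,0],[0,0,1],8]]}'>/dev/null
python3 - <<'E'
from h import *
togo((.59,-.239,.075),162.3)
p,d=snap('scene')
k=lambda a,x,y,w,h:cv2.resize(a[y:y+h,x:x+w,::-1],None,fx=5,fy=5,interpolation=cv2.INTER_CUBIC)
cv2.imwrite('pics/c.png',k(p,165,80,100,110))
E
```

```text
t 5.8 pos [ 0.5892 -0.2392  0.1974] yang 72.0 shift [-0.05  0.02  4.9 ] turnz -15.05 tilt [-0.26  0.1 ] q6 -1.81 F [-0.7 -0.4 -3.7] M [ 0.01 -0.04  0.01] gap 0.0137 gf 40
```

View pics/c.png

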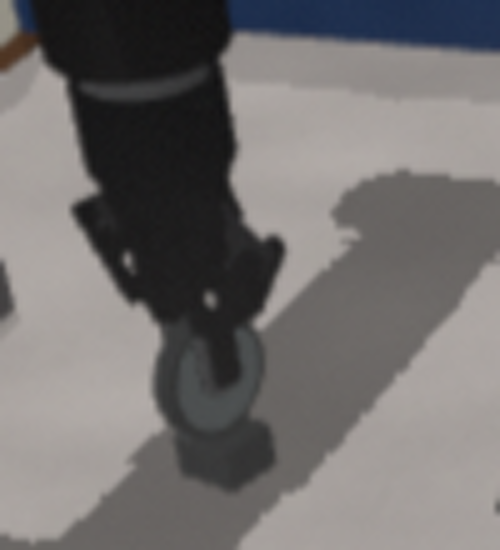

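```bash

python3 -m pendant '{"increments":[[[0.91,0.94,0],[0,0,0],8],[[0.91,0.94,0],[0,0,0],8],[[0.91,0.94,0],[0,0,0],8],[[0.91,0.94,0],[0,0,0],8],[[0.91,0.94,0],[0,0,0],8]]}'>/dev/null
python3 -m pendant '{"increments":[[[0.91,0.94,0],[0,0,0],8],[[0.91,0.94,0],[0,0,0],8],[[0.91,0.94,0],[0,0,0],8],[[0.91,0.94,0],[0,0,0],8],[[0,0,0],[0,0,-1],8]]}'>/dev/null
python3 -m pendant '{"increments":[[[0,0,0],[0,0,-1],8],[[0,0,0],[0,0,-1],8],[[0,0,0],[0,0,-1],8],[[0,0,0],[0,0,-1],8],[[0,0,0],[0,0,-1],8]]}'>/dev/null
python3 -m pendant '{"increments":[[[0,0,0],[0,0,-1],8],[[0,0,0],[0,0,-1],8],[[0,0,0],[0,0,-1],8],[[0,0,0],[0,0,-1],8],[[0,0,0],[0,0,-1],8]]}'>/dev/null
python3 -m pendant '{"increments":[[[0,0,0],[0,0,-1],8],[[0,0,0],[0,0,-1],8],[[0,0,0],[0,0,-1],8],[[0,0,0],[0,0,-1],8],[[0,0,0],[0,0,-1],8]]}'>/dev/null
python3 -m pendant '{"increments":[[[0,0,0],[0,0,-1],8],[[0,0,0],[0,0,-1],8],[[0,0,0],[0,0,-1],8],[[0,0,0],[0,0,-0.4],8],[[0,0,0],[0,0,0],8]]}'
python3 - <<'E'
from h import *
np.set_printoptions(precision=4,suppress=True)
togo((.46,.025,.12),188.3)
Ws=[]
for i in range(3):
    p,d=snap('scene');Ws.append(world('scene',d))
W=np.median(Ws,0);S=ctrl.read_state();R=S['tcp_rot'];t=S['tcp_pos']
L=(W-t)@R   # tool coords
m=(np.abs(L[...,0])<.05)&(np.abs(L[...,1])<.04)&(L[...,2]>.026)&(L[...,2]<.09)
for lo,hi in((.026,.036),(.036,.045),(.052,.06),(.06,.075)):
    q=L[m&(L[...,2]>lo)&(L[...,2]<hi)];print(lo,hi,len(q),'x',np.percentile(q[:,0],[2,50,98]),'y',np.percentile(q[:,1],[2,10,50,90,98]))
q=L[m&(L[...,2]>.026)&(L[...,2]<.05)];print(cv2.minAreaRect((q[:,:2]*1000).astype(np.float32)))
q=L[m&(L[...,2]>.052)];print(cv2.minAreaRect((q[:,:2]*1000).astype(np.float32)),q[:,2].max())
# clamp fit from top & scene
for n in('top','scene'):
  W=np.load(f'/tmp/{n}.npz')['W'];sel=(W[...,0]>.44)&(W[...,0]<.62)&(W[...,1]>-.03)&(W[...,1]<.22)
  h=W[sel&(W[...,2]>.036)&(W[...,2]<.046)];b=W[sel&(W[...,2]>.016)&(W[...,2]<.027)]
  r=cv2.minAreaRect((h[:,:2]*1000).astype(np.float32));print(n,'housing',r,np.median(h[:,2]),'jaws z',np.median(b[:,2]))
  for a in(6,7,8,9,10,11):
    c,s=np.cos(np.radians(a)),np.sin(np.radians(a));X=b[:,0]*c+b[:,1]*s;Y=-b[:,0]*s+b[:,1]*c
    hx=[X[(Y>y)&(Y<y+.01)].max() for y in np.arange(-.08,.02,.01) if ((Y>y)&(Y<y+.01)).sum()>3]
    print(a,np.std(hx).round(5),np.array(hx))
E
```

```text
time_s: 8.35
tcp_pos: [0.4585, 0.024, 0.1988]
tcp_rot: [[0.155, -0.988, -0.003], [-0.988, -0.155, -0.001], [0.0, 0.003, -1.0]]
ft_force: [0.6, 0.1, -2.8]
finger_gap: 0.0138
gripper_force: 40.5
t 8.35 pos [0.4585 0.024  0.1988] yang -171.1 shift [-0.03 -0.08  3.15] turnz 0.10 tilt [-0.18 -0.03] q6 -0.34 F [ 0.6  0.1 -2.8] M [ 0.01 -0.    0.01] gap 0.0138 gf 41
0.026 0.036 67 x [-0.0275  0.0021  0.0329] y [-0.0099 -0.0093 -0.0077 -0.0058 -0.005 ]
0.036 0.045 53 x [-0.0225  0.0027  0.0277] y [-0.01   -0.0095 -0.0078 -0.0066 -0.005 ]
0.052 0.06 66 x [-0.0153  0.0023  0.0191] y [-0.0239 -0.022  -0.0169 -0.0054  0.0046]
0.06 0.075 67 x [-0.0151  0.0015  0.0189] y [-0.024  -0.0225 -0.0208 -0.0183  0.0086]
((2.5770416259765625, -7.151534080505371), (5.930714130401611, 61.83088684082031), 89.08944702148438)
((2.020587921142578, -8.053693771362305), (32.468780517578125, 36.24306869506836), 86.94358825683594) 0.07899511691001587
top housing ((512.9039916992188, 154.71209716796875), (55.67966842651367, 59.92588806152344), 7.99671745300293) 0.04213132608179371 jaws z 0.021441504283074675
6 0.0010
[... 293 characters left out ...]
5357]
10 0.01222 [0.5603 0.5601 0.5609 0.5609 0.5609 0.5616 0.5356 0.5353 0.536  0.5365]
11 0.01122 [0.5589 0.5598 0.56   0.5603 0.561  0.5379 0.535  0.536  0.5366 0.5533]
scene housing ((520.7883911132812, 153.29629516601562), (58.1347541809082, 59.47941207885742), 10.309637069702148) 0.04055217041167308 jaws z 0.01973094816558485
6 0.0018 [0.5695 0.5692 0.5692 0.569  0.5688 0.5698 0.5705 0.5642]
7 0.00168 [0.5685 0.5685 0.5685 0.5685 0.5686 0.5697 0.5704 0.5643]
8 0.00167 [0.5673 0.5668 0.5677 0.5678 0.5681 0.5693 0.5702 0.5642]
9 0.00182 [0.5655 0.5666 0.567  0.5674 0.5689 0.5698 0.5639]
10 0.00186 [0.5654 0.566  0.5666 0.5682 0.5692 0.5635]
11 0.00195 [0.5648 0.5656 0.5674 0.5685 0.5629]
```

```bash

python3 -m pendant '{"increments":[[[-0.07,-0.35,0.8],[0,0,0.07],8],[[0,0,1],[0,0,0],8],[[0,0,1],[0,0,0],8],[[0,0,1],[0,0,0],8],[[0,0,0.8],[0,0,0],8]]}'>/dev/null
python3 -m pendant '{"increments":[[[0,0,0.1],[0,0,0],8],[[0,0,0],[0,0,0],8],[[0,0,0],[0,0,0],8]]}'
python3 -m pendant '{"increments":[[[0,0,0.06],[0,0,0],8],[[0,0,0],[0,0,0],8]]}'
python3 - <<'E'
from h import *
np.set_printoptions(precision=4,suppress=True)
togo((.5375-.0023*.15-.0007,.0299+.0023+.005,.077),188.5)
p,d=snap('scene');W=world('scene',d)
cv2.imwrite('pics/d.png',cv2.resize(p[140:240,270:390,::-1],None,fx=5,fy=5,interpolation=cv2.INTER_CUBIC))
S=ctrl.read_state();a=np.radians(8.5);c,s=np.cos(a),np.sin(a)
O=np.array([.5375+.0009,.0299]) # in scene-camera world
D=W[...,:2]-O;X=D[...,0]*c+D[...,1]*s;Y=-D[...,0]*s+D[...,1]*c;Z=W[...,2]
def ext(nm,m): print(nm,m.sum(),'x',np.percentile(X[m],[1,50,99]),'y',np.percentile(Y[m],[1,50,99]))
near=(np.abs(X)<.06)&(np.abs(Y)<.06)
ext('fixed jaw',near&(X<.01)&(X>-.03)&(Z>.01)&(Z<.026)&(Y<-.005))
ext('mov jaw',near&(X<.01)&(X>-.03)&(Z>.01)&(Z<.026)&(Y>.02))
ext('stop',near&(X>.012)&(Z>.01)&(Z<.026))
ext('foot',(X<-.03)&(X>-.12)&(np.abs(Y-.005)<.04)&(Z>.012)&(Z<.028))
E
```

```text
time_s: 9.17
tcp_pos: [0.4682, 0.0271, 0.0846]
tcp_rot: [[0.144, -0.99, 0.001], [-0.99, -0.144, -0.0], [0.0, -0.001, -1.0]]
ft_force: [0.7, 0.1, -2.4]
finger_gap: 0.0137
gripper_force: 40.6
time_s: 9.33
tcp_pos: [0.4683, 0.0274, 0.0831]
tcp_rot: [[0.144, -0.99, 0.002], [-0.99, -0.144, 0.001], [-0.001, -0.002, -1.0]]
ft_force: [-0.5, 0.8, -2.9]
finger_gap: 0.0134
gripper_force: 40.6
t 9.33 pos [0.4683 0.0274 0.0831] yang -171.7 shift [ 0.01 -2.75  0.25] turnz -0.03 tilt [0.12 0.06] q6 -0.35 F [-0.5  0.8 -2.9] M [-0.    0.04  0.01] gap 0.0134 gf 41
fixed jaw 44 x [-0.0266 -0.01    0.0068] y [-0.0324 -0.0244 -0.0181]
mov jaw 58 x [-0.0235 -0.0027  0.0088] y [0.0303 0.0414 0.0584]
stop 152 x [0.0126 0.0271 0.0334] y [-0.0321  0.0044  0.0433]
foot 57 x [-0.0752 -0.0485 -0.0433] y [-0.01    0.0078  0.0233]
```

View pics/d.png

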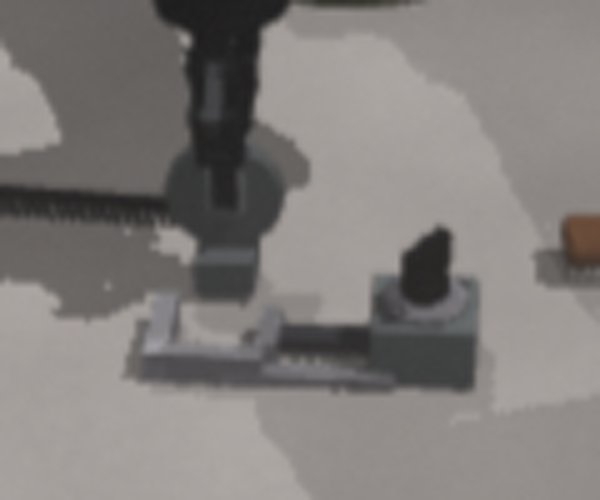

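```bash

python3 -m pendant '{"increments":[[[0,0,0.1],[0,0,0],8],[[0,0,0.1],[0,0,0],8],[[0,-0.5,0],[0,0,0],8],[[0,-0.5,0],[0,0,0],8],[[0,-0.5,0],[0,0,0],8]]}'
python3 -m pendant '{"increments":[[[0,-0.4,0],[0,0,0],8],[[0,-0.2,0],[0,0,0],8],[[0,0,0.04],[0,0,0],8],[[0,0,0],[0,0,0],8],[[0,0,0],[0,0,0],8]]}'
python3 -m pendant '{"increments":[[[0,-0.08,0],[0,0,0],8],[[0,0,0],[0,0,0],8],[[0,0,0],[0,0,0],8]]}'
python3 -c "
from h import *
togo((.5375-.0023*.15-.0007,.0299+.0023+.005,.077),188.5)"
```

```text
time_s: 9.8
tcp_pos: [0.5052, 0.0326, 0.0768]
tcp_rot: [[0.145, -0.989, 0.0], [-0.989, -0.145, 0.0], [-0.0, -0.0, -1.0]]
ft_force: [0.0, 0.1, -2.5]
finger_gap: 0.0134
gripper_force: 40.8
time_s: 10.22
tcp_pos: [0.5202, 0.0347, 0.0766]
tcp_rot: [[0.145, -0.989, 0.003], [-0.989, -0.145, 0.0], [-0.0, -0.003, -1.0]]
ft_force: [2.2, -0.6, 1.0]
finger_gap: 0.0138
gripper_force: 41.4
time_s: 10.47
tcp_pos: [0.5209, 0.0348, 0.0767]
tcp_rot: [[0.145, -0.989, -0.001], [-0.989, -0.145, -0.0], [0.0, 0.001, -1.0]]
ft_force: [-2.9, 0.2, 6.0]
finger_gap: 0.0133
gripper_force: 42.1
t 10.47 pos [0.5209 0.0348 0.0767] yang -171.7 shift [-0.01 -0.63 -0.01] turnz -0.03 tilt [-0.04 -0.02] q6 -0.31 F [-2.9  0.2  6. ] M [-0.15  1.33 -0.08] gap 0.0133 gf 42
```

```bash

python3 -m pendant '{"increments":[[[0,0,-0.04],[0,0,0],8],[[0,-0.1,0],[0,0,0],8],[[0,-0.1,0],[0,0,0],8],[[0,0,0],[0,0,0],8],[[0,0,0],[0,0,0],8]]}'
python3 -m pendant '{"increments":[[[0,-0.1,0],[0,0,0],8],[[0,-0.1,0],[0,0,0],8],[[0,0,0],[0,0,0],8]]}'
python3 -m pendant '{"increments":[[[0,-0.06,0],[0,0,0],8],[[0,0,0],[0,0,0],8]]}'
python3 -m pendant '{"increments":[[[0,-0.04,0],[0,0,0],8],[[0,0,0],[0,0,0],8]]}'
python3 -c "
from h import *
togo((.5375-.0023*.15-.0007,.0299+.0023+.005,.077),188.5)"
```

```text
time_s: 10.88
tcp_pos: [0.5265, 0.0358, 0.0767]
tcp_rot: [[0.144, -0.99, -0.0], [-0.99, -0.144, 0.0], [-0.0, 0.0, -1.0]]
ft_force: [-2.2, 0.4, 1.2]
finger_gap: 0.0138
gripper_force: 41.6
time_s: 11.13
tcp_pos: [0.5318, 0.0365, 0.0767]
tcp_rot: [[0.144, -0.99, 0.0], [-0.99, -0.144, 0.0], [-0.0, -0.0, -1.0]]
ft_force: [-2.5, 0.1, 2.0]
finger_gap: 0.0135
gripper_force: 41.4
time_s: 11.3
tcp_pos: [0.533, 0.0366, 0.0767]
tcp_rot: [[0.144, -0.99, -0.0], [-0.99, -0.144, -0.0], [0.0, 0.0, -1.0]]
ft_force: [-2.6, -0.3, 1.4]
finger_gap: 0.0135
gripper_force: 41.6
time_s: 11.47
tcp_pos: [0.5335, 0.0366, 0.0767]
tcp_rot: [[0.144, -0.99, -0.002], [-0.99, -0.144, -0.0], [0.0, 0.002, -1.0]]
ft_force: [-5.1, -0.3, 4.7]
finger_gap: 0.0134
gripper_force: 41.9
t 11.47 pos [0.5335 0.0366 0.0767] yang -171.7 shift [-0.01 -0.12 -0.01] turnz -0.03 tilt [-0.09 -0.03] q6 -0.30 F [-5.1 -0.3  4.7] M [-0.1   1.99  0.04] gap 0.0134 gf 42
```

```bash

python3 -m pendant '{"increments":[[[0,-0.04,0],[0,0,0],8],[[0,0,0],[0,0,0],8],[[0,0,0],[0,0,0],8]]}'
python3 -c "
from h import *
togo((.5375-.0023*.15-.0007,.0299+.0023+.005,.077),188.5)"
python3 -m pendant '{"increments":[[[0,-0.04,0],[0,0,0],8],[[0,0,0],[0,0,0],8],[[0,0,0],[0,0,0],8]]}'
python3 -c "
from h import *
togo((.5375-.0023*.15-.0007,.0299+.0023+.005,.077),188.5)"
```

```text
time_s: 11.72
tcp_pos: [0.5337, 0.0366, 0.0768]
tcp_rot: [[0.145, -0.989, -0.003], [-0.99, -0.145, -0.001], [0.0, 0.003, -1.0]]
ft_force: [-8.1, 0.6, 6.3]
finger_gap: 0.0134
gripper_force: 42.3
t 11.72 pos [0.5337 0.0366 0.0768] yang -171.7 shift [-0.01 -0.11 -0.01] turnz -0.03 tilt [-0.18 -0.05] q6 -0.30 F [-8.1  0.6  6.3] M [0.02 3.37 0.12] gap 0.0134 gf 42
time_s: 11.97
tcp_pos: [0.5339, 0.0366, 0.0768]
tcp_rot: [[0.145, -0.989, -0.005], [-0.989, -0.145, -0.001], [0.001, 0.005, -1.0]]
ft_force: [-13.9, -0.3, 10.5]
finger_gap: 0.0136
gripper_force: 42.8
t 11.97 pos [0.5339 0.0366 0.0768] yang -171.7 shift [-0.01 -0.11 -0.01] turnz -0.03 tilt [-0.3  -0.08] q6 -0.30 F [-13.9  -0.3  10.5] M [0.15 4.89 0.11] gap 0.0136 gf 43
```

```bash

python3 -m pendant '{"increments":[[[0,0.06,0],[0,0,0],10],[[0,0,0],[0,0,0],12],[[0,0,0],[0,0,0],14],[[0,0,0],[0,0,0],20],[[0,0,0],[0,0,0],34]]}' 20
python3 -m pendant '{"increments":[[[0,0,0],[0,0,0],36],[[0,0,-0.6],[0,0,0],36],[[0,0,-1],[0,0,0],36],[[0,0,-1],[0,0,0],36],[[0,0,-1],[0,0,0],36]]}'
python3 -m pendant '{"increments":[[[0,1,-1],[0,0,0],36],[[0,1,0],[0,0,0],36],[[0,1,0],[0,0,0],36],[[0,1,0],[0,0,0],36],[[0,1,0],[0,0,0],36]]}'
python3 - <<'E'
from h import *
np.set_printoptions(precision=4,suppress=True)
togo((.519,.1535,.2),188.5)
p,d=snap('scene');W=world('scene',d);q,e=snap('top')
k=lambda a,x,y,w,h:cv2.resize(a[y:y+h,x:x+w,::-1],None,fx=5,fy=5,interpolation=cv2.INTER_CUBIC)
cv2.imwrite('pics/e.png',np.vstack([k(p,280,160,110,60),k(q,255,190,110,60)]))
a=np.radians(8.5);c,s=np.cos(a),np.sin(a)
for n,W,O in(('scene',W,(.5384,.0299)),('top',world('top',e),(.5314,.031))):
    D=W[...,:2]-O;X=D[...,0]*c+D[...,1]*s;Y=-D[...,0]*s+D[...,1]*c;Z=W[...,2]
    def ext(nm,m): print(n,nm,m.sum(),'x',np.percentile(X[m],[1,10,50,90,99]),'y',np.percentile(Y[m],[1,50,99]),cv2.minAreaRect((np.stack([X[m],Y[m]],1)*1000).astype(np.float32)))
    ext('head',(abs(X)<.05)&(abs(Y)<.06)&(Z>.05)&(Z<.12))
    for lo in(.060,.068,.076,.080):ext('knob %.3f'%lo,(abs(X)<.04)&(abs(Y-.125)<.04)&(Z>lo)&(Z<lo+.01))
E
```

```text
time_s: 12.38
tcp_pos: [0.5349, 0.037, 0.0768]
tcp_rot: [[0.145, -0.99, 0.001], [-0.99, -0.145, 0.0], [-0.0, -0.001, -1.0]]
ft_force: [0.9, -0.3, 0.4]
finger_gap: 0.0307
gripper_force: 0.0
time_s: 12.8
tcp_pos: [0.5345, 0.0368, 0.1677]
tcp_rot: [[0.144, -0.99, 0.0], [-0.99, -0.144, -0.0], [0.0, -0.0, -1.0]]
ft_force: [0.2, 0.8, 0.3]
finger_gap: 0.0362
gripper_force: 0.0
time_s: 13.22
tcp_pos: [0.4099, 0.0186, 0.1917]
tcp_rot: [[0.144, -0.99, 0.001], [-0.99, -0.144, 0.0], [-0.0, -0.001, -1.0]]
ft_force: [0.3, -0.4, 1.0]
finger_gap: 0.0361
gripper_force: 0.0
t 13.22 pos [0.4099 0.0186 0.1917] yang -171.7 shift [-4.71 -5.1  -0.33] turnz -0.04 tilt [0.04 0.03] q6 -0.40 F [ 0.3 -0.4  1. ] M [ 0.05  0.08 -0.01] gap 0.0361 gf 0
scene head 327 x [-0.0084 -0.0022  0.0032  0.0061  0.0081] y [-0.0278  0.0062  0.039 ] ((-1.2848615646362305, 5.398824691772461), (19.125690460205078, 68.1609115600586), 0.22870033979415894)
scene knob 0.060 28 x [-0.011  -0.0092  0.0079  0.0138  0.0156] y [0.112  0.123  0.1361] ((2.6157751083374023, 126.40946197509766), (8.100484848022461, 32.67044448852539), 43.687
[... 831 characters left out ...]
135] y [0.112  0.1201 0.1353] ((-1.7740097045898438, 122.7296142578125), (28.296035766601562, 25.331714630126953), 6.826007843017578)
top knob 0.068 6 x [-0.009  -0.0074  0.0015  0.0143  0.0147] y [0.112  0.119  0.1305] ((2.126354217529297, 121.05894470214844), (7.556522369384766, 29.083547592163086), 63.54397964477539)
top knob 0.076 56 x [-0.0158 -0.0116 -0.0002  0.0131  0.0169] y [0.1127 0.1249 0.1362] ((0.5319118499755859, 124.73551177978516), (10.999945640563965, 36.839927673339844), 56.61671447753906)
top knob 0.080 55 x [-0.0158 -0.0122 -0.0003  0.0117  0.0159] y [0.1126 0.1251 0.1362] ((0.1320180892944336, 125.075927734375), (10.521214485168457, 35.64852523803711), 55.54890823364258)
```

View pics/e.png

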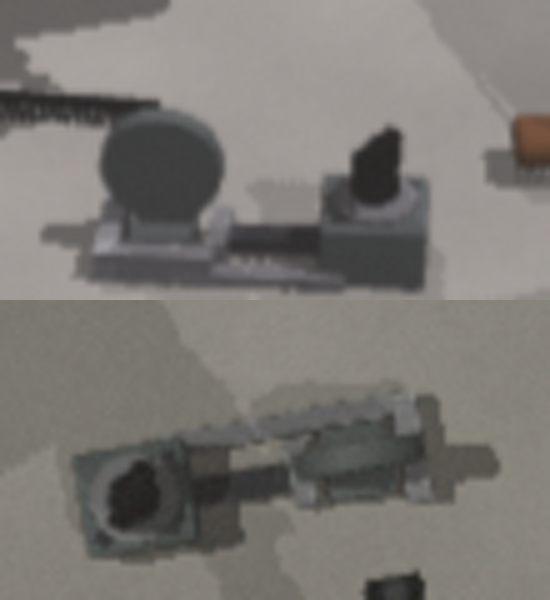

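```bash

python3 -m pendant '{"increments":[[[-0.9,-0.8,0],[0,0,0],36],[[-0.9,-0.8,0],[0,0,0],36],[[-0.9,-0.8,0],[0,0,0],36],[[-0.9,-0.8,0],[0,0,0],36],[[-0.9,-0.8,0],[0,0,0],36]]}'>/dev/null
python3 -m pendant '{"increments":[[[0,-0.8,0],[0,0,-1],36],[[0,0,0],[0,0,-1],36],[[0,0,0],[0,0,-1],36],[[0,0,0],[0,0,-1],36],[[0,0,0],[0,0,-1],36]]}'>/dev/null
python3 -m pendant '{"increments":[[[0,0,0],[0,0,-1],36],[[0,0,0],[0,0,-1],36],[[0,0,0],[0,0,-1],36],[[0,0,0],[0,0,-1],36],[[0,0,0],[0,0,-0.4],36]]}'>/dev/null
python3 -m pendant '{"increments":[[[0,0,0],[0,0,0],36]]}'>/dev/null
python3 -c "
from h import *
togo((.516,.1537,.077),244.6);print(ctrl.read_state()['joint_pos'])"
```

```text
t 14.65 pos [0.5137 0.1477 0.1914] yang -115.2 shift [-0.02 -0.26  4.58] turnz 0.03 tilt [0. 0.] q6 0.47 F [-1.   0.1  0.3] M [-0.07  0.02  0.03] gap 0.0361 gf 0
[ 6.56321636e-01 -1.33596669e-01 -1.95286396e-01  2.04573042e-05
 -1.50907094e+00  4.74396339e-01]
```

```bash

python3 -m pendant '{"increments":[[[-0.02,-0.26,0.8],[0,0,0.03],36],[[0,0,1],[0,0,0],36],[[0,0,1],[0,0,0],36],[[0,0,1],[0,0,0],36],[[0,0,0.75],[0,0,0],36]]}'
python3 -m pendant '{"increments":[[[0,0,0],[0,0,0],28],[[0,0,0],[0,0,0],22],[[0,0,0],[0,0,0],17],[[0,0,0],[0,0,0],17]]}' 20
python3 -c "
from h import *
togo((.516,.1537,.077),244.6)"
python3 -m pendant '{"increments":[[[0,0,0],[0,0,0],14],[[0,0,0],[0,0,0],14],[[0,0,0],[0,0,0],14]]}'
python3 -c "
from h import *
togo((.516,.1537,.077),244.6)"
python3 -m pendant '{"increments":[[[0,0,0],[0,0,0],10],[[0,0,0],[0,0,0],8],[[0,0,0],[0,0,0],8],[[0,0,0],[0,0,0],8]]}'
python3 -c "
from h import *
togo((.516,.1537,.077),244.6)"
```

```text
time_s: 15.07
tcp_pos: [0.5151, 0.1534, 0.0754]
tcp_rot: [[0.902, -0.432, -0.002], [-0.432, -0.902, -0.001], [-0.001, 0.001, -1.0]]
ft_force: [-0.4, 0.1, -0.4]
finger_gap: 0.0359
gripper_force: 0.0
time_s: 15.4
tcp_pos: [0.514, 0.1537, 0.0741]
tcp_rot: [[0.902, -0.432, -0.005], [-0.432, -0.902, 0.0], [-0.005, 0.002, -1.0]]
ft_force: [5.5, 2.5, -23.0]
finger_gap: 0.0262
gripper_force: 21.6
t 15.4 pos [0.514  0.1537 0.0741] yang -115.6 shift [ 0.07 -0.03 -0.12] turnz -0.03 tilt [-0.3  0. ] q6 0.46 F [  5.5   2.5 -23. ] M [ 0.92 -2.17 -0.07] gap 0.0262 gf 22
time_s: 15.65
tcp_pos: [0.514, 0.1537, 0.074]
tcp_rot: [[0.902, -0.432, -0.005], [-0.432, -0.902, 0.0], [-0.005, 0.002, -1.0]]
ft_force: [7.0, 3.1, -22.5]
finger_gap: 0.0269
gripper_force: 21.6
t 15.65 pos [0.514  0.1537 0.074 ] yang -115.6 shift [ 0.07 -0.03 -0.12] turnz -0.03 tilt [-0.31  0.  ] q6 0.46 F [  7.    3.1 -22.5] M [ 0.92 -2.16 -0.03] gap 0.0269 gf 22
time_s: 15.98
tcp_pos: [0.514, 0.1537, 0.0741]
tcp_rot: [[0.902, -0.432, -0.005], [-0.432, -0.902, 0.0], [-0.005, 0.002, -1.0]]
ft_force: [5.7, 3.7, -22.7]
finger_gap: 0.0266
gripper_force: 21.6
t 15.98 pos [0.514  0.1537 0.0741] yang -115.6 shift [ 0.07 -0.03 -0.12] turnz -0.03 tilt [-0.3  0. ] q6 0.46 F [  5.7   3.7 -22.7] M [ 0.92 -2.07 -0.02] gap 0.0266 gf 22
```

```bash

python3 -m pendant '{"increments":[[[0,0,0],[0,0,0],30],[[0,0,0],[0,0,0],36],[[0,0,0],[0,0,0],36],[[0,0,-0.3],[0,0,0],36],[[0,0,0],[0,0,0],36]]}'
python3 -c "
from h import *
togo((.516,.1537,.083),244.6)"
python3 -m pendant '{"increments":[[[0,0,0],[0,0,0],26],[[0,0,0],[0,0,0],17],[[0,0,0],[0,0,0],17],[[0,0,0],[0,0,0],17]]}'
python3 -m pendant '{"increments":[[[0,0,0],[0,0,0],13],[[0,0,0],[0,0,0],13],[[0,0,0],[0,0,0],13]]}'
python3 -c "
from h import *
togo((.516,.1537,.083),244.6)
p,d=snap('scene');q,e=snap('top')
k=lambda a,x,y,w,h:cv2.resize(a[y:y+h,x:x+w,::-1],None,fx=6,fy=6,interpolation=cv2.INTER_CUBIC)
cv2.imwrite('pics/f.png',k(p,315,120,80,90))
"
```

```text
time_s: 16.4
tcp_pos: [0.5168, 0.154, 0.0886]
tcp_rot: [[0.903, -0.43, 0.004], [-0.43, -0.903, 0.001], [0.003, -0.003, -1.0]]
ft_force: [-0.1, 0.3, -0.1]
finger_gap: 0.0363
gripper_force: 0.0
t 16.4 pos [0.5168 0.154  0.0886] yang -115.5 shift [-0.02  0.02  0.22] turnz -0.01 tilt [0.21 0.08] q6 0.46 F [-0.1  0.3 -0.1] M [ 0.09 -0.07  0.01] gap 0.0363 gf 0
time_s: 16.73
tcp_pos: [0.5154, 0.1535, 0.0855]
tcp_rot: [[0.903, -0.43, -0.0], [-0.43, -0.903, 0.0], [-0.0, 0.0, -1.0]]
ft_force: [0.1, -0.0, -0.2]
finger_gap: 0.017
gripper_force: 0.0
time_s: 16.98
tcp_pos: [0.5155, 0.1535, 0.0854]
tcp_rot: [[0.903, -0.43, -0.0], [-0.43, -0.903, -0.0], [-0.0, 0.0, -1.0]]
ft_force: [-0.7, 0.3, 0.7]
finger_gap: 0.0133
gripper_force: 0.0
t 16.98 pos [0.5155 0.1535 0.0854] yang -115.5 shift [ 0.02 -0.02  0.1 ] turnz -0.01 tilt [-0.01 -0.  ] q6 0.46 F [-0.7  0.3  0.7] M [ 0.   -0.02  0.  ] gap 0.0133 gf 0
```

View pics/f.png

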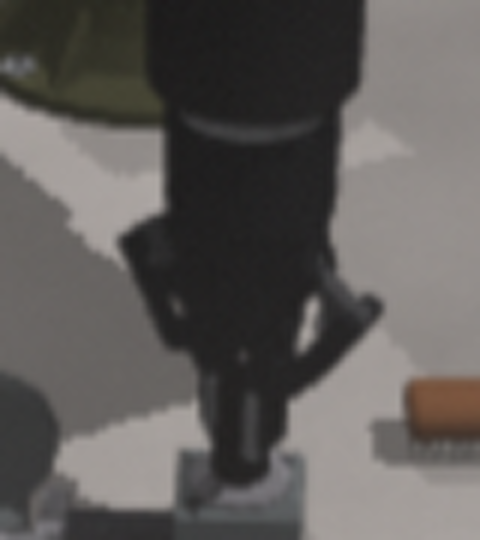

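```bash

python3 -m pendant '{"increments":[[[0,0,0.08],[0,0,0],12],[[0,0,0],[0,0,0],8],[[0,0,0],[0,0,0],8],[[0,0,0],[0,0,0],8],[[0,0,0],[0,0,0],8]]}' 60
python3 -c "
from h import *
togo((.516,.1537,.083),244.6)"
python3 -m pendant '{"increments":[[[0,0,0],[0,0,0.5],8],[[0,0,0],[0,0,0.5],8],[[0,0,0],[0,0,0.5],8],[[0,0,0],[0,0,0.5],8],[[0,0,0],[0,0,0],8]]}'>/dev/null
python3 -c "
from h import *
togo((.516,.1537,.083),244.6)"
python3 -m pendant '{"increments":[[[0,0,0],[0,0,0.7],8],[[0,0,0],[0,0,0.7],8],[[0,0,0],[0,0,0.6],8],[[0,0,0],[0,0,0],8]]}'>/dev/null
python3 -c "
from h import *
togo((.516,.1537,.083),244.6)"
```

```text
time_s: 17.5
tcp_pos: [0.5155, 0.1532, 0.0838]
tcp_rot: [[0.903, -0.43, 0.0], [-0.43, -0.903, -0.0], [0.0, 0.0, -1.0]]
ft_force: [-1.4, -2.7, 3.8]
finger_gap: 0.0098
gripper_force: 58.9
t 17.5 pos [0.5155 0.1532 0.0838] yang -115.5 shift [ 0.01 -0.02  0.03] turnz -0.01 tilt [ 0.   -0.03] q6 0.46 F [-1.4 -2.7  3.8] M [-0.89  0.49  0.15] gap 0.0098 gf 59
t 17.92 pos [0.5155 0.1533 0.0838] yang -127.6 shift [ 0.   -0.02  0.03] turnz -2.03 tilt [-0.   -0.03] q6 0.25 F [-1.2 -3.4  4. ] M [-1.    0.55 -0.05] gap 0.0100 gf 59
t 18.25 pos [0.5156 0.1533 0.0838] yang -139.5 shift [-0.   -0.02  0.03] turnz -4.02 tilt [ 0.01 -0.02] q6 0.04 F [-0.5 -2.7  3.7] M [-1.08  0.46 -0.19] gap 0.0096 gf 59
```

```bash
cat >> h.py <<'E'
def st():
    s=ctrl.read_state();R=s['tcp_rot'];a=np.degrees(np.arctan2(R[1,1],R[0,1]))
    print('t %.2f turned %.1f deg Mz %.2f tq6 %.3f F %s M %s gap %.4f q6 %.2f'%(s['time_s'],(-115.5-a)%360,s['moment'][2],s['joint_torque'][5],s['ft_force'].round(1),s['moment'].round(2),s['finger_gap'],s['joint_pos'][5]))
def jaw():
    p,d=snap('scene');W=world('scene',d);a=np.radians(8.5);c,s=np.cos(a),np.sin(a)
    D=W[...,:2]-(.5384,.0299);X=D[...,0]*c+D[...,1]*s;Y=-D[...,0]*s+D[...,1]*c;Z=W[...,2]
    m=(abs(X+.005)<.012)&(Z>.016)&(Z<.026)&(Y>.012)&(Y<.07);y=np.sort(Y[m]);print('jaw n',m.sum(),np.percentile(y,[2,20,50,80,98]).round(4))
    m=(abs(X)<.03)&(Z>.05)&(Z<.1)&(abs(Y)<.06);print('head y',np.percentile(Y[m],[2,50,98]).round(4),'x',np.percentile(X[m],[10,50,90]).round(4))
E
python3 -c "
from h import *
st();jaw()"
python3 -m pendant '{"increments":[[[0,0,0],[0,0,0.7],8],[[0,0,0],[0,0,0.7],8],[[0,0,0],[0,0,0.6],8]]}'>/dev/null
python3 -c "
from h import *
st()"
python3 -m pendant '{"increments":[[[0,0,0],[0,0,0.7],8],[[0,0,0],[0,0,0.7],8],[[0,0,0],[0,0,0.6],8]]}'>/dev/null
python3 -c "
from h import *
st()"
python3 -m pendant '{"increments":[[[0,0,0],[0,0,0.7],8],[[0,0,0],[0,0,0.7],8],[[0,0,0],[0,0,0.6],8]]}'>/dev/null
python3 -c "
from h import *
st();jaw()"
```

```text
t 18.25 turned 24.0 deg Mz -0.19 tq6 -0.768 F [-0.5 -2.7  3.7] M [-1.08  0.46 -0.19] gap 0.0096 q6 0.04
jaw n 33 [0.0147 0.0221 0.03   0.0358 0.0682]
head y [-0.0272  0.006   0.0368] x [-0.0022  0.0034  0.0058]
t 18.55 turned 36.0 deg Mz 0.25 tq6 0.655 F [-1.1 -4.4  3.9] M [-1.19  0.39  0.25] gap 0.0097 q6 -0.17
t 18.80 turned 48.0 deg Mz 0.20 tq6 0.632 F [-1.4 -3.1  4.4] M [-1.19  0.36  0.2 ] gap 0.0097 q6 -0.38
t 19.05 turned 60.0 deg Mz 0.20 tq6 0.626 F [-0.4 -3.3  3.3] M [-1.16  0.24  0.2 ] gap 0.0098 q6 -0.58
jaw n 29 [0.0135 0.0198 0.0255 0.0299 0.0328]
head y [-0.028   0.0037  0.0352] x [-0.0024  0.0034  0.0064]
```

```bash

python3 -m pendant '{"increments":[[[0,0,0],[0,0,0.5],8],[[0,0,0],[0,0,0.5],8]]}'>/dev/null
python3 -c "
from h import *
st()"
python3 -m pendant '{"increments":[[[0,0,0],[0,0,0.5],8],[[0,0,0],[0,0,0.5],8]]}'>/dev/null
python3 -c "
from h import *
st()"
python3 -m pendant '{"increments":[[[0,0,0],[0,0,0.5],8]]}'>/dev/null
python3 -c "
from h import *
st()"
python3 -m pendant '{"increments":[[[0,0,0],[0,0,0.5],8]]}'>/dev/null
python3 -c "
from h import *
st()"
python3 -m pendant '{"increments":[[[0,0,0],[0,0,0.5],8]]}'>/dev/null
python3 -c "
from h import *
st()"
python3 -m pendant '{"increments":[[[0,0,0],[0,0,0.5],8]]}'>/dev/null
python3 -c "
from h import *
st()
jaw()"
```

```text
t 19.27 turned 65.9 deg Mz 0.27 tq6 0.674 F [-0.9 -3.9  4.3] M [-1.24  0.25  0.27] gap 0.0101 q6 -0.69
t 19.43 turned 71.9 deg Mz 0.22 tq6 0.597 F [-0.7 -3.9  4.2] M [-1.34  0.24  0.22] gap 0.0097 q6 -0.79
t 19.52 turned 74.9 deg Mz 0.24 tq6 0.597 F [-0.7 -3.4  3.4] M [-1.22  0.18  0.24] gap 0.0097 q6 -0.84
t 19.60 turned 77.9 deg Mz 0.27 tq6 0.597 F [-0.1 -3.8  3.8] M [-1.28  0.25  0.27] gap 0.0096 q6 -0.90
t 19.68 turned 80.9 deg Mz 0.26 tq6 0.596 F [ 0.5 -3.5  4.3] M [-1.27  0.23  0.26] gap 0.0095 q6 -0.95
t 19.77 turned 83.9 deg Mz 0.26 tq6 0.529 F [-0.7 -3.7  4. ] M [-1.26  0.18  0.26] gap 0.0096 q6 -1.00
jaw n 32 [0.0146 0.018  0.0233 0.029  0.0537]
head y [-0.0324  0.0006  0.0318] x [-0.002   0.0034  0.0062]
```

```bash

python3 -m pendant '{"increments":[[[0,0,0],[0,0,0.5],8]]}'>/dev/null
python3 -c "
from h import *
st()"
python3 -m pendant '{"increments":[[[0,0,0],[0,0,0.5],8]]}'>/dev/null
python3 -c "
from h import *
st()"
python3 -m pendant '{"increments":[[[0,0,0],[0,0,0.5],8]]}'>/dev/null
python3 -c "
from h import *
st()"
python3 -m pendant '{"increments":[[[0,0,0],[0,0,0.5],8]]}'>/dev/null
python3 -c "
from h import *
st()"
python3 -m pendant '{"increments":[[[0,0,0],[0,0,0.5],8]]}'>/dev/null
python3 -c "
from h import *
st()
jaw()"
```

```text
t 19.90 turned 86.7 deg Mz 0.37 tq6 0.852 F [-0.2 -3.8  2.7] M [-1.35  0.1   0.37] gap 0.0099 q6 -1.05
t 19.98 turned 89.8 deg Mz 0.40 tq6 0.540 F [ 0.1 -3.4  4.5] M [-1.4   0.19  0.4 ] gap 0.0097 q6 -1.11
t 20.07 turned 92.8 deg Mz 0.20 tq6 0.567 F [-0.8 -3.7  4.4] M [-1.37  0.18  0.2 ] gap 0.0097 q6 -1.16
t 20.15 turned 95.9 deg Mz 0.13 tq6 0.715 F [-0.5 -4.   3.9] M [-1.37  0.12  0.13] gap 0.0095 q6 -1.21
t 20.23 turned 98.9 deg Mz 0.07 tq6 0.812 F [-0.  -4.7  3.5] M [-1.42  0.08  0.07] gap 0.0099 q6 -1.26
jaw n 31 [0.0133 0.0183 0.0228 0.0276 0.0543]
head y [-0.0318  0.001   0.0315] x [-0.0023  0.0034  0.0061]
```

```bash

python3 -m pendant '{"increments":[[[0,0,0],[0,0,0.5],8]]}'>/dev/null
python3 -c "
from h import *
st()"
python3 -m pendant '{"increments":[[[0,0,0],[0,0,0.5],8]]}'>/dev/null
python3 -c "
from h import *
st()"
python3 -m pendant '{"increments":[[[0,0,0],[0,0,0.5],8]]}'>/dev/null
python3 -c "
from h import *
st()"
python3 -m pendant '{"increments":[[[0,0,0],[0,0,0.5],8]]}'>/dev/null
python3 -c "
from h import *
st()"
```

```text
t 20.37 turned 101.7 deg Mz 0.03 tq6 1.185 F [-0.  -3.6  4.5] M [-1.43  0.06  0.03] gap 0.0098 q6 -1.31
t 20.45 turned 104.8 deg Mz 0.16 tq6 0.764 F [ 0.  -3.8  4.2] M [-1.5   0.08  0.16] gap 0.0095 q6 -1.37
t 20.53 turned 107.8 deg Mz 0.28 tq6 0.549 F [ 0.1 -4.2  4.4] M [-1.46  0.14  0.28] gap 0.0098 q6 -1.42
t 20.62 turned 110.8 deg Mz 0.36 tq6 0.459 F [-0.3 -4.   4.5] M [-1.5   0.1   0.36] gap 0.0099 q6 -1.47
```

```bash

python3 -m pendant '{"increments":[[[0,0,0],[0,0,0],8],[[0,0,0],[0,0,0],12],[[0,0,0],[0,0,0],20],[[0,0,0],[0,0,0],34],[[0,0,0],[0,0,0],36]]}' 20
python3 -m pendant '{"increments":[[[0,0,0],[0,0,0],36],[[0,0,-0.6],[0,0,0],36],[[0,0,-1],[0,0,0],36],[[0,0,-1],[0,0,0],36],[[0,0,-1],[0,0,0],36]]}'
python3 -m pendant '{"increments":[[[0,1,-1],[0,0,0],36],[[0,1,0],[0,0,0],36],[[0,1,0],[0,0,0],36],[[0,1,0],[0,0,0],36],[[0,1,0],[0,0,0],36]]}'
python3 - <<'E'
from h import *
st();jaw()
p,d=snap('scene');q,e=snap('top')
k=lambda a,x,y,w,h,f:cv2.resize(a[y:y+h,x:x+w,::-1],None,fx=f,fy=f,interpolation=cv2.INTER_CUBIC)
cv2.imwrite('pics/g.png',np.vstack([np.hstack([k(p,285,155,100,70,4),k(q,255,190,100,70,4)]),np.hstack([k(p,80,110,400,180,1),k(q,200,100,400,180,1)])]))
a=np.radians(8.5);c,s=np.cos(a),np.sin(a);W=world('top',e);D=W[...,:2]-(.5314,.031);X=D[...,0]*c+D[...,1]*s;Y=-D[...,0]*s+D[...,1]*c;Z=W[...,2]
for n,m in(('head',(abs(X)<.05)&(abs(Y)<.06)&(Z>.05)&(Z<.12)),('knob',(abs(X)<.04)&(abs(Y-.125)<.04)&(Z>.076)&(Z<.09))):
    print(n,cv2.minAreaRect((np.stack([X[m],Y[m]],1)*1000).astype(np.float32)))
E
```

```text
time_s: 21.03
tcp_pos: [0.5153, 0.154, 0.0831]
tcp_rot: [[-0.724, -0.69, -0.001], [-0.69, 0.724, 0.001], [-0.0, 0.001, -1.0]]
ft_force: [0.5, 0.3, 0.4]
finger_gap: 0.0358
gripper_force: 0.0
time_s: 21.45
tcp_pos: [0.5153, 0.1536, 0.1743]
tcp_rot: [[-0.725, -0.689, -0.001], [-0.689, 0.725, 0.0], [0.0, 0.0, -1.0]]
ft_force: [1.4, -0.1, 0.2]
finger_gap: 0.0358
gripper_force: 0.0
time_s: 21.87
tcp_pos: [0.4285, 0.2451, 0.1986]
tcp_rot: [[-0.725, -0.689, -0.0], [-0.689, 0.725, 0.001], [-0.001, 0.001, -1.0]]
ft_force: [-0.2, 0.4, 0.2]
finger_gap: 0.0362
gripper_force: 0.0
t 21.87 turned 110.9 deg Mz 0.02 tq6 0.873 F [-0.2  0.4  0.2] M [ 0.09 -0.07  0.02] gap 0.0362 q6 -1.74
jaw n 27 [0.0156 0.0183 0.0228 0.0267 0.0453]
head y [-0.0317  0.0011  0.0316] x [-0.0017  0.003   0.006 ]
head ((-0.34346580505371094, 0.2983512878417969), (14.355247497558594, 68.87747192382812), 0.19387194514274597)
knob ((0.19137954711914062, 125.1347427368164), (34.97235107421875, 9.138339042663574), 35.04591369628906)
```

View pics/g.png

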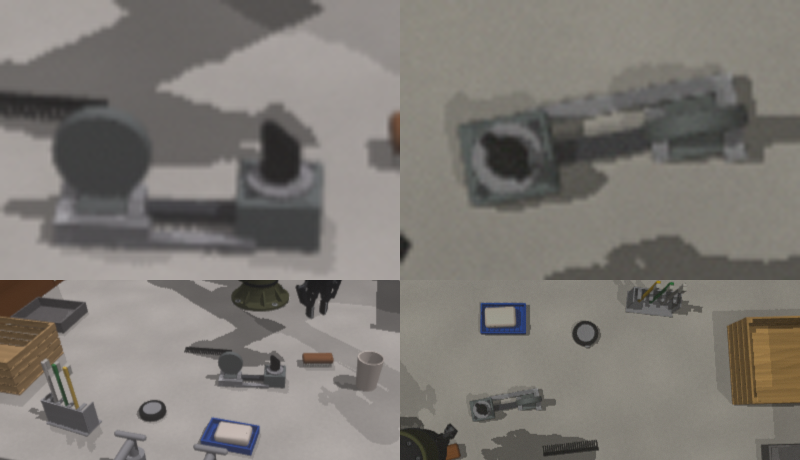

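```bash
python3 -c "
from h import *
print(ctrl.sign_off())"
```

```text
the job is handed in; nothing more can be done
None
```

The mirror stands in the clamp with its glass facing the open side and its foot against the back stop; the jaw is closed on it to one click (judged from the knob torque), everything else on the ledge is untouched, and I handed the job in at about 22 s.

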